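Pop the capsule drawer and catch it

TASK

Open the coffee-capsule drawer without letting its spring throw it out: stand one finger close in front of the drawer front, press down the spring key beside it with the other fingertip, and catch the drawer on the waiting finger as it pops. Then draw that finger slowly back so that the drawer eases out against it until the spring is spent and it stands open by itself, the front row of capsules in view. Do not lift the drawer or pull it farther, leave the mug, the sugar jar and the spoon alone, and finish clear of everything.

Things in the scene. Friction and masses are not known exactly. Their poses are not given: they have to be found in the camera images.
- capsule_case: Fixed low black case with a wooden top, 200 mm deep (x), 100 wide (y), 66 high (thin cup rail at the rear of the top: 84). Yaw varies. Origin: centre of its underside on the worktop; x points from its front to its back, y to the left seen from the front, z up. The drawer comes out along -x. Front face at x = -0.100.
- drawer_front (a point): Centre of the outer face of the drawer's flat steel front: 106 mm wide, 34 high, 10 thick, from 24 to 58 mm above the worktop, overlapping the case's face. Shut, it lies at x = -0.110, y = 0, z = 0.041 in the case's frame; eased to the end of the spring's stroke, at x = -0.160, where friction keeps it.
- key_top (a point): Centre of the top of the spring key: flat, steel, 30 x 28 mm, in a black well in front of the case, right of the drawer front. Not pressed, its top is 30 mm over the worktop, its centre at x = -0.129, y = -0.070 in the case's frame. A nose at its inner rear corner (same height, y = -0.061 to -0.046, x = -0.120 to -0.111) stands before the drawer front's lower right edge and holds the drawer shut.
- key (a joint): How far the key is pressed down, m: 0 up, 0.010 fully down. From about 0.006 on the nose is below the drawer front and the drawer is thrown. It takes about 4 to 6 N and springs up again when let go.
- mug: Bystander: white mug with a green band, 92 x 132 x 105 mm, left of the case. Origin: centre of its underside.
- sugar: Bystander: round sugar jar with a dark lid, 67 mm across, 110 mm high, left of the drawer front. Origin: centre of its underside.
- spoon: Bystander: steel teaspoon lying flat on the worktop right of the key, 130 mm long, 27 wide, 11 high. Origin: centre of its underside.
- drawer: The drawer: box 160 mm long, 86 wide, 37 high, two columns of four capsules, 0.3 to 0.47 kg. Loose, glides easily, no end stop. Origin: centre of the underside of the box, 90 mm behind the outer face of its front, 20 mm above the worktop; axes as the case.
- ejector (a joint): Travel of the spring ejector that pushes the drawer from behind, m: 0 shut, 0.050 spent. It pushes with 4.5 N at first and 2 N at the end of its stroke, the drawer then being 50 mm open. If nothing stands in its way the drawer is thrown right out of the case.

How it is judged:
By the outcome, as a careful person would: the job done as asked, in the order asked, and still so for the second after the job is handed in, with the robot touching nothing.
It also fails if it takes over 35 s, if anything falls off the work surface, if the arm or the gripper's body presses on something with over 40 N, if the wrist force passes 120 N, or if a joint passes its speed limit or range.

ROBOT

A 6-joint arm with a two-finger parallel gripper is mounted at the origin on a cart in front of the work surface, level with it; the furniture and walls round the work are solid. World frame = base frame: x ahead of the robot, y to its left, z up, the work surface at z = 0. Lengths are in mm, angles in rad, forces in N, time in s.
With the tool pointing down it reaches from about 400 to 925 mm from the base axis. Payload 12.5 kg.
Tool frame: the origin (TCP) lies at the very end of the fingers, on their centre line; the grasp point (between the pads) lies 19 mm behind it; z points along the fingers, y is the line along which they close (so a half turn about z gives the same grasp; the last joint's range is limited). The gripper opens to 95 mm and grips with 3 to 60 N. Pads are 20 mm wide; open, the fingers measure 119 mm over their backs; the gripper's body (75 mm by 180 mm) begins 59 mm behind the grasp point.
Start: joints at [1.033, 0.491, 1.559, -0, 1.092, -0.106], TCP at [261.553, 567.659, 214.661] pointing down, gripper open.
Joint ranges: [-3.1, 3.1], [-0.84, 2.19], [0.05, 2.79], [-1.13, 4.28], [0.06, 2.93], [-2.69, 2.69]. Speed limits (rad/s): [2.22, 2.22, 2.79, 3.14, 3.14, 3.14].

INTERFACE

Orientations are given as [roll, pitch, yaw] about the fixed x, y, z axes, in that order (R = Rz(yaw) Ry(pitch) Rx(roll)).
In Python, from cell import * gives the robot as it stands.
- The arm moves only by the tool step_arm, never from a script. Its argument "plan" is a list of rows, each an object of numbers: "x", "y", "z": the shift along the tool's x, y, z in units of 25 mm (1.0 is 25 mm); "rx", "ry", "rz": the turn, a rotation vector about the tool's x, y, z in units of 0.1 rad (1.0 is 0.1 rad). In form: [{"x": .., "y": .., "z": .., "rx": .., "ry": .., "rz": ..}, ...]. A call has exactly 10 rows; each row shifts and turns the commanded pose from where the row before left it, along the tool's axes as they then stand; what a row does not reach is not made up. A row lasts 1/12 s, in which the tool goes at most 41.7 mm and 7.16 degrees, less where a joint would pass 70% of its speed; a pose out of reach is approached as far as the arm can. A call with a number of a shift or a turn outside -1 to 1 is refused whole. A call with a gripper value outside its range is refused whole. "jaw" is the closure, from -1 (fully open) to 1 (shut), so that 0 is half open, set as the call begins (left out, the last holds). The fingers move at their own pace and stop on an object; the grip force is fixed at half the most. Time passes only in rows, so rows that do not move let the fingers close, or fill a call up. It gives the time, the measured TCP pose, the force, the opening and the grip force at its end, in the units of the state.
- state(): the state, without advancing time (a new reading comes with each control period).
- read_camera(name): name is "scene" or "top" or "wrist"; returns a dict with "image" (420x560x3 uint8, red, green, blue), "depth" (420x560 float32, mm along the optical axis (not along the pixel's ray), 0 where there is no reading), "vfov" (degrees; the focal length in pixels is half the picture's height over the tangent of half this angle, whatever the lens; pixels are square), "cx", "cy" (the principal point, pixels), "R" (3x3) and "t" (3): a world point X has camera coordinates R X + t. Camera axes: x right, y down, z forward; pixel columns grow to the right and rows downward; lengths in mm; the calibration is good to about 2 mm. The wrist camera is an equidistant fisheye: a pixel r from the principal point sees the ray r / f radians off the axis. A picture is of the moment at which its call begins.
- job_done(): hands the job in; it is judged then, once.
The state is a dict: "t": time; "joints": joint angles; "qvel": joint speeds; "tau": joint torques, N m; "eef_pos": TCP position; "tcp_rot": TCP orientation; "ft_force": force on the tool from outside, world axes, zero at the start; "moment": the same for the moment, N m; "opening": opening from 0.0 (shut) to 1.0 (fully open); "grip_force": force on a finger pad.
Only numpy, scipy, OpenCV 4.12 (cv2) and the standard library are available. Lean on these libraries where they do the work, as an engineer would, in place of code of your own. Each camera call takes 0.05 s, during which the arm holds its last target. There are 200 camera calls.

## Working session

There is one attempt and no reset: what is moved stays moved. The work goes in short steps, Python scripts to look and compute and a tool call to move; the robot and the scene stay as the last step left them, time stands still between calls to the robot, and variables do not carry over. Pictures are saved under pics/ and viewed, at most 10 in all, crops included, and the job is handed in when it is done.

Besides the shell and the picture viewer there is one more tool, called after ">>>" as name(argument=value, ...) on one line, values as JSON. step_arm: Moves the arm, as the interface text tells. Shifts and turns lie within -1 to 1; 1 stands for 25 mm of shift or 0.1 rad of turn. Its arguments: {"type":"object","properties":{"plan":{"type":"array","items":{"type":"object","properties":{"x":{"type":"number"},"y":{"type":"number"},"z":{"type":"number"},"rx":{"type":"number"},"ry":{"type":"number"},"rz":{"type":"number"}}}},"jaw":{"type":"number"}},"required":["plan"]}

```bash
mkdir -p pics; cat > h.py <<'E'
from cell import *
import numpy as np, cv2
def snap(n,f):
    c=read_camera(n); np.savez('pics/'+f+'.npz',**c); cv2.imwrite('pics/'+f+'.png',c['image'][:,:,::-1]); return c
def world(c,u,v,d=None):
    f=210/np.tan(np.radians(c['vfov'])/2)
    if d is None: d=c['depth'][int(v),int(u)]
    p=np.array([(u-c['cx'])/f*d,(v-c['cy'])/f*d,d]); return c['R'].T@(p-c['t'])
E
python3 - <<'E'
from h import *
a=snap('scene','s0');b=snap('top','t0')
i=np.hstack([a['image'],b['image']]);cv2.imwrite('pics/both.png',cv2.resize(i,(800,300),interpolation=cv2.INTER_AREA)[:,:,::-1])
print(state())
E
```

```text
{'t': 0.1, 'joints': array([ 1.03340414e+00,  4.91474858e-01,  1.55939206e+00,  1.89279224e-05,
        1.09169007e+00, -1.05569663e-01]), 'qvel': array([ 0.00059929,  0.00017073, -0.0015268 ,  0.00024956, -0.00076947,
       -0.00039557]), 'tau': array([ 2.28122532e-03, -6.13625407e+01, -2.58603787e+01,  6.94088638e-02,
        4.70372604e-02,  2.51998750e-05]), 'eef_pos': array([261.42710775, 567.46246332, 214.13413178]), 'tcp_rot': array([-3.14063545e+00, -1.18310723e-04,  2.70976134e+00]), 'ft_force': array([-0.765121  ,  0.26510721, -0.30149004]), 'moment': array([ 0.03105082, -0.03771631, -0.01269621]), 'grip_force': 0.0, 'opening': 1.0006016593978364}
```

View pics/t0.png

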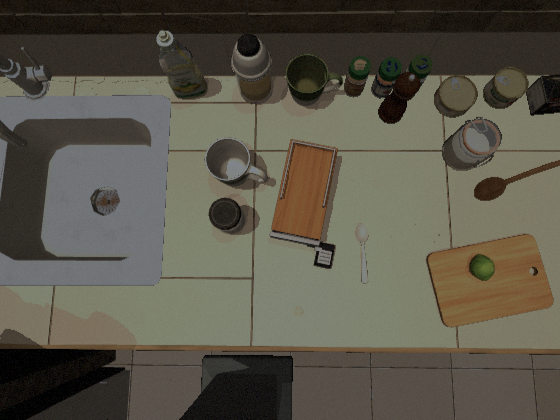

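View pics/s0.png

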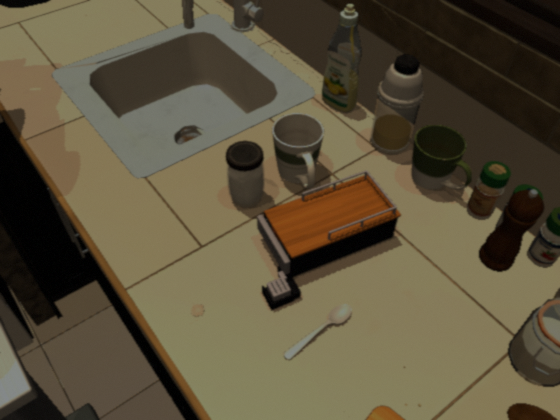

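The top view shows the case with its front edge from (272,235) to (320,243), the key at (325,256), the jar at (226,215), the mug at (230,162) and the spoon at (363,250). I'll enlarge the case and key area.

```bash
python3 - <<'E'
from h import *
c=dict(np.load('pics/t0.npz'))
i=c['image'][130:290,250:390,::-1]
i=np.clip(i.astype(float)*1.5,0,255).astype(np.uint8)
cv2.imwrite('pics/c0.png',cv2.resize(i,None,fx=3.75,fy=3.75,interpolation=cv2.INTER_CUBIC))
for u,v,z in [(272.5,235,66),(320,243,66),(289,141,84),(337,150,84),(325,256,30),(226,215,110),(363,230,5),(365,280,5),(312,190,66)]:
    f=210/np.tan(np.radians(c['vfov'])/2)
    o=-c['R'].T@c['t']; r=c['R'].T@np.array([(u-c['cx'])/f,(v-c['cy'])/f,1]); print(u,v,(o+r*(z-o[2])/r[2]).round(1),world(c,u,v).round(1))
print(o,f)
E
```

```text
272.5 235 [ 557.2 -137.5   66. ] [ 558.3 -137.1   56.4]
320 243 [ 541.1 -235.3   66. ] [ 545.6 -238.6   19.6]
289 141 [ 754.  -170.8   84. ] [ 784.9 -170.2   -2.8]
337 150 [ 734.4 -271.2   84. ] [ 741.  -273.5   64. ]
325 256 [ 516.9 -248.3   30. ] [ 517.1 -248.5   26.6]
226 215 [591.5 -47.  110. ] [591.4 -47.1 110.8]
363 230 [ 576.2 -334.8    5. ] [ 576.9 -335.7   -0. ]
365 280 [ 467.2 -336.2    5. ] [ 467.2 -336.6    2.7]
312 190 [ 652.6 -219.5   66. ] [ 652.9 -219.6   64.6]
[ 461.16325411 -176.56636973  907.91889505] 409.7074363914747
```

View pics/c0.png

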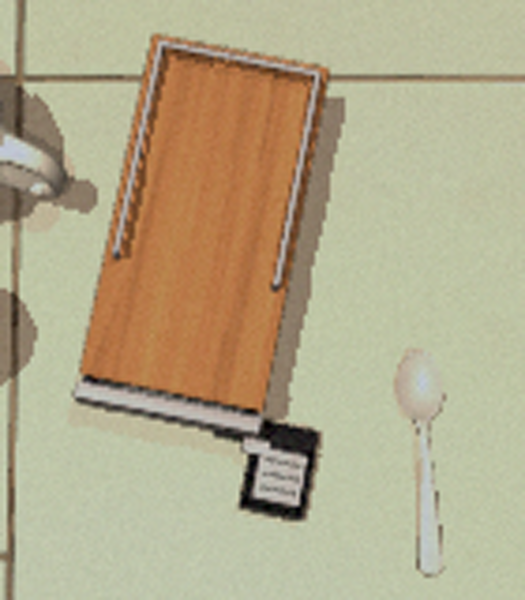

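```bash
cat >> h.py <<'E'
def onz(c,u,v,z):
    f=210/np.tan(np.radians(c['vfov'])/2)
    o=-c['R'].T@c['t']; r=c['R'].T@np.array([(u-c['cx'])/f,(v-c['cy'])/f,1]); return (o+r*(z-o[2])/r[2])
from scipy.optimize import least_squares
from scipy.spatial.transform import Rotation as Ro
def fit(P,L): # P world xy, L local xy -> x,y,yaw
    P=np.array(P)[:,:2];L=np.array(L)
    g=lambda q:(L@np.array([[np.cos(q[2]),np.sin(q[2])],[-np.sin(q[2]),np.cos(q[2])]])+q[:2]-P)
    s=least_squares(lambda q:g(q).ravel(),[640,-205,-.17]); return s.x,g(s.x)
def toW(q,p): c,s=np.cos(q[2]),np.sin(q[2]); return np.array([[c,-s],[s,c]])@np.array(p)+q[:2]
def toL(q,p): c,s=np.cos(q[2]),np.sin(q[2]); return np.array([[c,s],[-s,c]])@(np.array(p)-q[:2])
def tool(p): # world delta to tool units
    s=state(); R=Ro.from_euler('xyz',s['tcp_rot']).as_matrix(); return R.T@(np.array(p)-s['eef_pos'])/25
E
python3 - <<'E'
from h import *
c=dict(np.load('pics/t0.npz'))
g=lambda u,v,z:onz(c,250+u/3.75,130+v/3.75,z)
pts=[(83,377,66,-100,50),(263,412,66,-100,-50),(153,36,66,100,50),(328,68,66,100,-50),
(75,398,58,-110,53),(261,432,58,-110,-53),(281,478,30,-129,-70)]
q,e=fit([g(*p[:3]) for p in pts],[p[3:] for p in pts]); print(q,e.round(1))
np.save('q.npy',q)
print('jar',toL(q,[591,-47]),'spoon',toL(q,[576,-335]),toL(q,[467,-336]))
print('target hover',toW(q,[-122,-40]), tool([*toW(q,[-140,-40]),200]))
w=read_camera('wrist'); R=Ro.from_euler('xyz',state()['tcp_rot']).as_matrix()
print('cam in tool',R.T@(-w['R'].T@w['t']-state()['eef_pos']),w['R']@R,w['vfov'])
d=c['depth']
for v in range(250,265): print([round(world(c,u,v)[2]) for u in range(314,336,2)])
E
```

```text
[ 6.54985778e+02 -2.04945482e+02 -1.93400849e-01] [[-0.  -0. ]
 [-0.4  0.9]
 [-0.8 -0.6]
 [-1.   1.1]
 [ 1.5  0.1]
 [-0.5 -0.8]
 [ 1.2 -0.8]]
jar [-93.14956303 142.70288742] spoon [ -52.51704321 -142.81068202] [-159.29267996 -164.74155973]
target hover [ 527.57241455 -220.75164514] [-22.16476924 -24.34812381   0.58604924]
cam in tool [  84.27669689    0.86184243 -170.51148172] [[-1.03186317e-03  9.99999087e-01  8.72603143e-04]
 [-9.55281847e-01 -7.27695646e-04 -2.95695897e-01]
 [-2.95694992e-01 -1.13869965e-03  9.55281726e-01]] 65.70646984690485
[25, 30, 27, 26, 28, 28, 29, 13, 17, 17, 1]
[2, 5, 24, 31, 29, 28, 28, 29, 29, 10, 1]
[-3, 11, 2, 30, 29, 27, 30, 29, 28, 17, -1]
[-2, 8, 18, 28, 31, 30, 29, 29, 27, 17, -1]
[1, 9, 25, 29, 31, 30, 30, 27, 28, 19, 0]
[-4, 10, 27, 28, 27, 29, 29, 30, 29, 18, -2]
[2, 11, 28, 29, 29, 26, 28, 28, 31, 18, 0]
[-3, 9, 28, 28, 28, 27, 27, 31, 28, 20, -1]
[-2, 6, 28, 30, 28, 29, 30, 28, 26, 17, -2]
[908, 4, 32, 28, 30, 28, 30, 30, 26, 15, -2]
[-2, 1, 27, 30, 29, 34, 29, 27, 27, -2, -2]
[3, 0, 27, 30, 29, 30, 30, 29, 27, -3, -4]
[9, 0, 30, 30, 30, 30, 27, 27, 12, -1, 0]
[7, 4, 1, 29, 29, 30, 25, 27, 18, -4, -3]
[20, 20, 0, 1, 3, 23, 26, 31, 15, -1, -1]
```

>>> step_arm(jaw=-0.22, plan=[{"x": -0.5, "y": -0.5}, {"x": -0.89, "y": -0.97}, {"x": -0.89, "y": -0.97}, {"x": -0.89, "y": -0.97}, {"x": -0.89, "y": -0.97}, {"x": -0.89, "y": -0.97}, {"x": -0.89, "y": -0.97}, {"x": -0.89, "y": -0.97}, {"x": -0.89, "y": -0.97}, {"x": -0.89, "y": -0.97}])

```text
schema error: expected keys x, y, z, rx, ry, rz
```

>>> step_arm(plan=[{"x": -0.89, "y": -0.97}, {"x": -0.89, "y": -0.97}, {"x": -0.89, "y": -0.97}, {"x": -0.89, "y": -0.97}, {"x": -0.89, "y": -0.97}, {"x": -0.89, "y": -0.97}, {"x": -0.89, "y": -0.97}, {"x": -0.89, "y": -0.97}, {"x": -0.89, "y": -0.97}, {"x": -0.89, "y": -0.97}])

```text
schema error: expected keys x, y, z, rx, ry, rz
```

>>> step_arm(plan=[{"x": -0.89, "y": -0.97}, {"x": -0.89, "y": -0.97}, {"x": -0.89, "y": -0.97}, {"x": -0.89, "y": -0.97}, {"x": -0.6, "y": -0.9}, {"x": -0.3, "y": -0.6, "rz": -0.8}, {"rz": -0.8}, {"rz": -0.78}, {}, {}])

```text
schema error: expected keys x, y, z, rx, ry, rz
```

```bash
python3 - <<'E'
from h import *
snap('wrist','w1'); q=np.load('q.npy'); s=state(); print(s['t'],s['eef_pos'],s['tcp_rot'],s['opening'],toL(q,s['eef_pos'][:2]),np.pi+q[2],s['joints'],s['ft_force'])
E
```

```text
0.2 [261.48656196 567.54560401 214.29780939] [-3.14100997e+00 -8.66305300e-05  2.70977857e+00] 1.0001562857705535 [-534.63373833  682.45943274] 2.9481918047507087 [ 1.03338697e+00  4.91318185e-01  1.55919949e+00  2.78725352e-05
  1.09166355e+00 -1.05608159e-01] [-0.0032058   0.83634351  0.2179718 ]
```

View pics/w1.png

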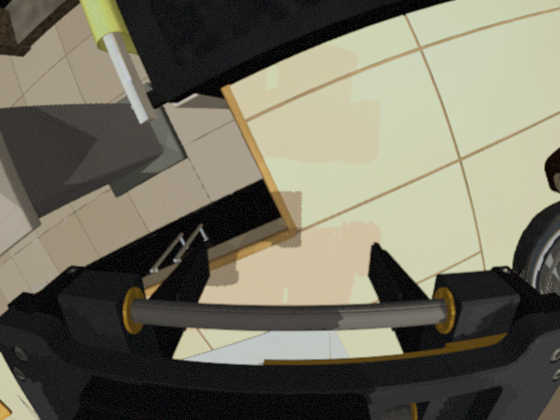

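The moves were refused because every row needs all six keys. The wrist picture is therefore still from the start pose, with fingertips near (205,245) and (375,245). I'll resend with full rows.

>>> step_arm(jaw=-0.22, plan=[{"x": -0.5, "y": -0.5, "z": 0, "rx": 0, "ry": 0, "rz": 0}, {"x": -0.89, "y": -0.97, "z": 0, "rx": 0, "ry": 0, "rz": 0}, {"x": -0.89, "y": -0.97, "z": 0, "rx": 0, "ry": 0, "rz": 0}, {"x": -0.89, "y": -0.97, "z": 0, "rx": 0, "ry": 0, "rz": 0}, {"x": -0.89, "y": -0.97, "z": 0, "rx": 0, "ry": 0, "rz": 0}, {"x": -0.89, "y": -0.97, "z": 0, "rx": 0, "ry": 0, "rz": 0}, {"x": -0.89, "y": -0.97, "z": 0, "rx": 0, "ry": 0, "rz": 0}, {"x": -0.89, "y": -0.97, "z": 0, "rx": 0, "ry": 0, "rz": 0}, {"x": -0.89, "y": -0.97, "z": 0, "rx": 0, "ry": 0, "rz": 0}, {"x": -0.89, "y": -0.97, "z": 0, "rx": 0, "ry": 0, "rz": 0}])

```text
t: 1.03
eef_pos: [358.3, 267.6, 214.7]
tcp_rot: [3.141, 0.0, 2.71]
ft_force: [0.7, -0.2, -0.3]
opening: 0.608
grip_force: 0.0
```

>>> step_arm(plan=[{"x": -0.89, "y": -0.97, "z": 0, "rx": 0, "ry": 0, "rz": 0}, {"x": -0.89, "y": -0.97, "z": 0, "rx": 0, "ry": 0, "rz": 0}, {"x": -0.89, "y": -0.97, "z": 0, "rx": 0, "ry": 0, "rz": 0}, {"x": -0.89, "y": -0.97, "z": 0, "rx": 0, "ry": 0, "rz": 0}, {"x": -0.89, "y": -0.97, "z": 0, "rx": 0, "ry": 0, "rz": 0}, {"x": -0.89, "y": -0.97, "z": 0, "rx": 0, "ry": 0, "rz": 0}, {"x": -0.89, "y": -0.97, "z": 0, "rx": 0, "ry": 0, "rz": 0}, {"x": -0.89, "y": -0.97, "z": 0, "rx": 0, "ry": 0, "rz": 0}, {"x": -0.89, "y": -0.97, "z": 0, "rx": 0, "ry": 0, "rz": 0}, {"x": -0.89, "y": -0.97, "z": 0, "rx": 0, "ry": 0, "rz": 0}])

```text
t: 1.87
eef_pos: [459.0, -46.0, 214.7]
tcp_rot: [3.141, 0.0, 2.71]
ft_force: [0.8, -0.0, -0.6]
opening: 0.612
grip_force: 0.0
```

>>> step_arm(plan=[{"x": -0.89, "y": -0.97, "z": 0, "rx": 0, "ry": 0, "rz": 0}, {"x": -0.89, "y": -0.97, "z": 0, "rx": 0, "ry": 0, "rz": 0}, {"x": -0.89, "y": -0.97, "z": 0, "rx": 0, "ry": 0, "rz": 0}, {"x": -0.89, "y": -0.97, "z": 0, "rx": 0, "ry": 0, "rz": 0}, {"x": -0.6, "y": -0.9, "z": 0, "rx": 0, "ry": 0, "rz": 0}, {"x": -0.3, "y": -0.6, "z": 0, "rx": 0, "ry": 0, "rz": -0.8}, {"x": 0, "y": 0, "z": 0, "rx": 0, "ry": 0, "rz": -0.8}, {"x": 0, "y": 0, "z": 0, "rx": 0, "ry": 0, "rz": -0.78}, {"x": 0, "y": 0, "z": 0, "rx": 0, "ry": 0, "rz": 0}, {"x": 0, "y": 0, "z": 0, "rx": 0, "ry": 0, "rz": 0}])

```text
t: 2.7
eef_pos: [503.7, -213.1, 214.5]
tcp_rot: [3.141, -0.0, 2.945]
ft_force: [0.3, 0.6, 0.3]
opening: 0.609
grip_force: 0.0
```

```bash
python3 - <<'E'
from h import *
snap('wrist','w2'); q=np.load('q.npy'); s=state(); print(s['t'],s['eef_pos'],s['tcp_rot'],s['opening'],toL(q,s['eef_pos'][:2]),np.pi+q[2],s['joints'],s['ft_force'])
E
```

```text
2.75 [ 503.73504221 -212.96844433  214.57436859] [ 3.14143869e+00 -7.90210272e-05  2.94527345e+00] 0.6089998104863198 [-146.88886628  -36.94338907] 2.9481918047507087 [-5.20837999e-01  3.80352596e-01  1.75133251e+00  1.42563736e-04
  1.01003154e+00 -1.89539095e+00] [ 0.45649927 -0.2860557  -0.07037793]
```

View pics/w2.png

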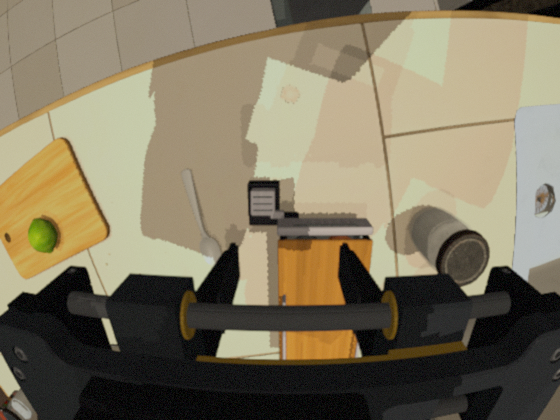

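The wrist view shows the key at (264,203), the drawer front's outer edge from (279,222) to (371,219), and the fingertips at (235,247) and (342,247). I'll check this against the fit.

```bash
python3 - <<'E'
from h import *
q=np.load('q.npy'); c=dict(np.load('pics/w2.npz'))
f=210/np.tan(np.radians(c['vfov'])/2); o=-c['R'].T@c['t']
def fe(u,v,z):
    a=np.array([u-c['cx'],v-c['cy']]); r=np.hypot(*a); th=r/f
    d=c['R'].T@np.append(a/r*np.sin(th),np.cos(th)); return o+d*(z-o[2])/d[2]
for u,v,z in [(264,203,30),(279,222,58),(371,219,58),(279,238,66),(371,235,66),(279,216,30)]: print(toL(q,fe(u,v,z)[:2]).round(1))
im=c['image'][170:260,220:390,::-1]; cv2.imwrite('pics/c2.png',cv2.resize(np.clip(im*1.5,0,255).astype(np.uint8),None,fx=4.5,fy=4.5,interpolation=cv2.INTER_CUBIC))
E
```

```text
[-129.3  -64.4]
[-116.1  -46.7]
[-118.9   53.1]
[-101.   -46.6]
[-103.4   52.4]
[-113.6  -47.5]
```

View pics/c2.png

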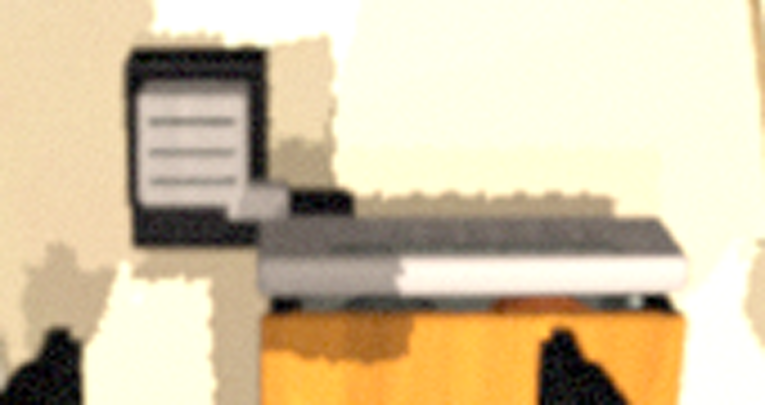

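```bash
python3 - <<'E'
from h import *
q=np.load('q.npy'); c=dict(np.load('pics/w2.npz'))
f=210/np.tan(np.radians(c['vfov'])/2); o=-c['R'].T@c['t']
def fe(u,v,z):
    u=220+u/4.5;v=170+v/4.5
    a=np.array([u-c['cx'],v-c['cy']]); r=np.hypot(*a); th=r/f
    d=c['R'].T@np.append(a/r*np.sin(th),np.cos(th)); return o+d*(z-o[2])/d[2]
for u,v,z in [(258,254,58),(687,256,58),(262,218,24),(660,218,24),(193,147,30),(262,315,66),(685,315,66),(145,85,30),(245,85,30)]: print(z,toL(q,fe(u,v,z)[:2]).round(1))
print(toL(q,state()['eef_pos'][:2]))
E
```

```text
58 [-111.1  -48.5]
58 [-109.8   55.7]
24 [-108.6  -48.6]
24 [-108.    56.9]
30 [-129.7  -65.6]
66 [-98.7 -47.5]
66 [-97.5  54.3]
30 [-145.9  -77.3]
30 [-145.7  -52.2]
[-146.88886628  -36.94338907]
```

>>> step_arm(plan=[{"x": -0.3, "y": 0.12, "z": 0.5, "rx": 0, "ry": 0, "rz": -0.03}, {"x": -0.4, "y": 0, "z": 0.9, "rx": 0, "ry": 0, "rz": 0}, {"x": -0.2, "y": 0, "z": 0.9, "rx": 0, "ry": 0, "rz": 0}, {"x": 0, "y": 0, "z": 0.9, "rx": 0, "ry": 0, "rz": 0}, {"x": 0, "y": 0, "z": 0.9, "rx": 0, "ry": 0, "rz": 0}, {"x": 0, "y": 0, "z": 0.9, "rx": 0, "ry": 0, "rz": 0}, {"x": 0, "y": 0, "z": 0.8, "rx": 0, "ry": 0, "rz": 0}, {"x": 0, "y": 0, "z": 0.6, "rx": 0, "ry": 0, "rz": 0}, {"x": 0, "y": 0, "z": 0.4, "rx": 0, "ry": 0, "rz": 0}, {"x": 0, "y": 0, "z": 0.2, "rx": 0, "ry": 0, "rz": 0}])

```text
t: 3.58
eef_pos: [526.2, -213.9, 37.7]
tcp_rot: [3.141, -0.002, 2.95]
ft_force: [0.4, 0.6, 0.6]
opening: 0.608
grip_force: 0.0
```

```bash
python3 - <<'E'
from h import *
q=np.load('q.npy'); s=state(); print(s['t'],s['eef_pos'],s['ft_force'],toL(q,s['eef_pos'][:2]))
a=snap('scene','s3');b=snap('wrist','w3')
i=np.hstack([a['image'][170:350,200:440],b['image'][150:330,180:420]])[:,:,::-1]
cv2.imwrite('pics/m3.png',cv2.resize(np.clip(i*1.4,0,255).astype(np.uint8),(800,300),interpolation=cv2.INTER_CUBIC))
E
```

```text
3.5833 [ 526.22983469 -213.86622151   37.71212566] [0.39558524 0.55545926 0.56201268] [-124.64091     -33.50098672]
```

View pics/m3.png

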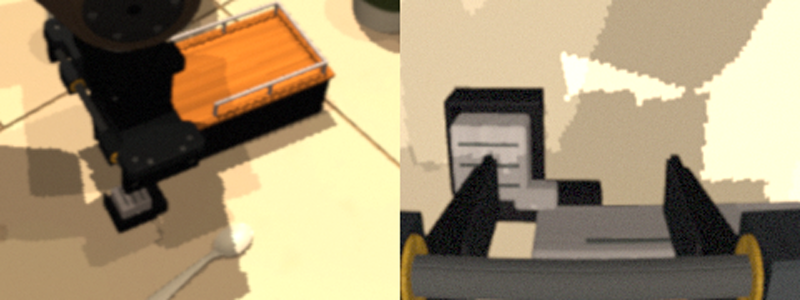

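Finger A's tip stands over the middle of the key (crop 490,160), and finger B stands in front of the drawer front (crop 675,160). I'll press now.

>>> step_arm(plan=[{"x": -0.06, "y": 0, "z": 0.08, "rx": 0, "ry": 0, "rz": 0}, {"x": 0, "y": 0, "z": 0.08, "rx": 0, "ry": 0, "rz": 0}, {"x": 0, "y": 0, "z": 0.08, "rx": 0, "ry": 0, "rz": 0}, {"x": 0, "y": 0, "z": 0.08, "rx": 0, "ry": 0, "rz": 0}, {"x": 0, "y": 0, "z": 0.08, "rx": 0, "ry": 0, "rz": 0}, {"x": 0, "y": 0, "z": 0.08, "rx": 0, "ry": 0, "rz": 0}, {"x": 0, "y": 0, "z": 0.08, "rx": 0, "ry": 0, "rz": 0}, {"x": 0, "y": 0, "z": 0.08, "rx": 0, "ry": 0, "rz": 0}, {"x": 0, "y": 0, "z": 0.02, "rx": 0, "ry": 0, "rz": 0}, {"x": 0, "y": 0, "z": 0, "rx": 0, "ry": 0, "rz": 0}])

```text
t: 4.52
eef_pos: [527.7, -214.7, 22.9]
tcp_rot: [3.141, -0.001, 2.951]
ft_force: [-1.8, -0.4, 0.3]
opening: 0.606
grip_force: 2.4
```

```bash
python3 - <<'E'
from h import *
q=np.load('q.npy'); s=state(); print(s['t'],s['eef_pos'],s['ft_force'],s['moment'],toL(q,s['eef_pos'][:2]))
a=snap('scene','s4');b=snap('wrist','w4')
i=np.hstack([a['image'][170:350,200:440],b['image'][150:330,180:420]])[:,:,::-1]
cv2.imwrite('pics/m4.png',cv2.resize(np.clip(i*1.4,0,255).astype(np.uint8),(800,300),interpolation=cv2.INTER_CUBIC))
E
```

```text
4.5167 [ 527.69438617 -214.66864483   22.90332514] [-1.78673453 -0.3648282   0.34193778] [0.01644231 0.25293809 0.09245205] [-123.04943949  -34.00696683]
```

View pics/m4.png

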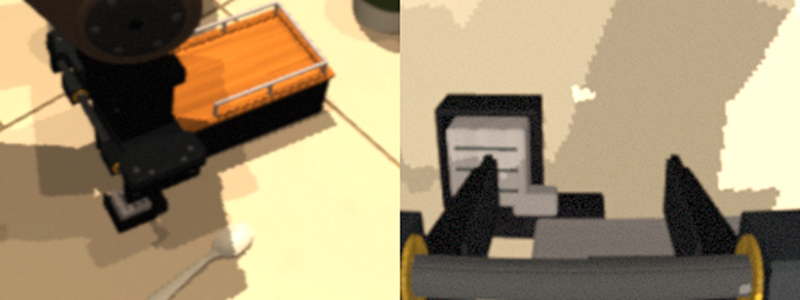

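```bash
python3 - <<'E'
from h import *
q=np.load('q.npy'); 
for n in ['w3','w4']:
    c=dict(np.load(f'pics/{n}.npz')); f=210/np.tan(np.radians(c['vfov'])/2); o=-c['R'].T@c['t']
    def pj(X):
        p=c['R']@X+c['t']; th=np.arctan2(np.hypot(p[0],p[1]),p[2]); a=p[:2]/np.hypot(*p[:2])*th*f; return ((a+[c['cx'],c['cy']]-[180,150])*10/6+[400,0]).round()
    def fw(u,v):
        u=180+(u-400)*.6;v=150+v*.6; a=np.array([u-c['cx'],v-c['cy']]); r=np.hypot(*a); th=r/f; z=np.median(c['depth'][int(v)-1:int(v)+2,int(u)-1:int(u)+2])
        w=c['R'].T@np.append(a/r*np.tan(th)*z,z)+o; return np.append(toL(q,w[:2]),w[2]).round(1)
    for u,v in [(470,130),(465,160),(515,130),(510,180),(540,200),(490,100),(600,215),(600,235),(650,240),(490,160),(490,175),(675,160),(674,168),(675,185)]: print(n,u,v,fw(u,v))
    z=37.7 if n=='w3' else 22.9
    print('A tip', [pj(np.append(toW(q,[x,y]),z)) for x,y in [(-134,-69),(-114,-69),(-124,-75),(-124,-63)]],'B',pj(np.append(toW(q,[-134,1]),z)))
    print('key corners',[pj(np.append(toW(q,[x,y]),30)) for x,y in [(-144,-84),(-144,-56),(-115,-84)]])
print(state()['ft_force'])
E
```

```text
w3 470 130 [-142.4  -72.2   30.6]
w3 465 160 [-130.8  -74.8   30.8]
w3 515 130 [-142.5  -56.    30.7]
w3 510 180 [-122.9  -58.7   30.3]
w3 540 200 [-115.1  -47.9   30.9]
w3 490 100 [-149.7  -66.5   18.3]
w3 600 215 [-110.7  -25.8   34.3]
w3 600 235 [-110.9  -26.2   48.8]
w3 650 240 [-110.8   -9.4   52.3]
w3 490 160 [-135.8  -63.5   41.9]
w3 490 175 [-134.6  -62.1   51.2]
w3 675 160 [-136.6   -1.3   43.6]
w3 674 168 [-135.    -2.    46.6]
w3 675 185 [-134.9   -3.7   59.1]
A tip [array([477., 160.]), array([481., 210.]), array([462., 185.]), array([495., 186.])] B [678. 160.]
key corners [array([438., 125.]), array([515., 125.]), array([445., 197.])]
w4 470 130 [-143.3  -71.1   22.6]
w4 465 160 [-132.5  -73.4   23.5]
w4 515 130 [-143.5  -55.5   22.5]
w4 510 180 [-125.1  -57.9   23.4]
w4 540 200 [-117.2  -47.7   23.1]
w4 490 100 [-150.2  -65.8   10. ]
w4 600 215 [-109.1  -26.2   19.3]
w4 600 235 [-112.   -26.8   38.2]
w4 650 240 [-111.5  -10.3   41. ]
w4 490 160 [-134.4  -63.8   27.4]
w4 490 175 [-133.3  -62.4   36.9]
w4 675 160 [-135.1   -1.7   28.7]
w4 674 168 [-133.2   -2.3   31.1]
w4 675 185 [-133.3   -4.1   44.1]
A tip [array([477., 156.]), array([481., 207.]), array([463., 181.]), array([496., 182.])] B [680. 156.]
key corners [array([428., 136.]), array([511., 136.]), array([436., 212.])]
[-1.65657157 -0.29553038  0.36041229]
```

```bash
python3 - <<'E'
from h import *
q=np.load('q.npy'); snap('wrist','w5'); s=state(); print(s['eef_pos'],s['ft_force'],s['t'])
for n in ['w3','w4','w5']:
    c=dict(np.load(f'pics/{n}.npz')); f=210/np.tan(np.radians(c['vfov'])/2); o=-c['R'].T@c['t']; print(n,o.round(1))
    for (u,v) in [(580,100),(620,150),(440,60),(490,100),(470,130),(540,195),(540,203),(600,245)]:
        uu=180+(u-400)*.6;vv=150+v*.6; a=np.array([uu-c['cx'],vv-c['cy']]); r=np.hypot(*a); th=r/f; z=np.median(c['depth'][int(vv)-1:int(vv)+2,int(uu)-1:int(uu)+2])
        w=c['R'].T@np.append(a/r*np.tan(th)*z,z)+o; print(u,v,np.append(toL(q,w[:2]),w[2]).round(1))
E
```

```text
[ 527.60017789 -214.60761941   22.8788425 ] [-1.47252269  0.0482508  -0.4564045 ] 4.6667
w3 [ 444.1 -197.2  208.5]
580 100 [-144.   -33.2   -0.4]
620 150 [-122.3  -16.5   -0.3]
440 60 [-1.61e+02 -8.96e+01  1.00e-01]
490 100 [-149.7  -66.5   18.3]
470 130 [-142.4  -72.2   30.6]
540 195 [-116.9  -47.8   30.5]
540 203 [-114.   -47.9   31.2]
600 245 [-110.4  -26.4   54.4]
w4 [ 445.4 -197.8  193.6]
580 100 [-1.471e+02 -3.360e+01 -1.000e-01]
620 150 [-126.7  -18.    -0.6]
440 60 [-1.628e+02 -8.600e+01  1.000e-01]
490 100 [-150.2  -65.8   10. ]
470 130 [-143.3  -71.1   22.6]
540 195 [-118.9  -47.7   22.5]
540 203 [-116.   -47.7   23.1]
600 245 [-111.5  -27.    43.7]
w5 [ 445.4 -197.8  193.6]
580 100 [-147.2  -33.6   -0. ]
620 150 [-126.8  -18.1   -0.4]
440 60 [-162.7  -86.1   -0.3]
490 100 [-150.2  -65.8   10.1]
470 130 [-143.3  -71.1   22.3]
540 195 [-119.   -47.6   22.7]
540 203 [-115.8  -47.7   22.8]
600 245 [-111.5  -27.    43.7]
```

The worktop still reads 0 and the key and nose read about 22.5 mm, so the key is about 7.5 mm down. The drawer is pressing on the finger with about 1.5 N. I'll press a little further and then ease back slowly.

>>> step_arm(plan=[{"x": 0, "y": 0, "z": 0.04, "rx": 0, "ry": 0, "rz": 0}, {"x": 0, "y": 0, "z": 0, "rx": 0, "ry": 0, "rz": 0}, {"x": 0.03, "y": 0, "z": 0, "rx": 0, "ry": 0, "rz": 0}, {"x": 0.04, "y": 0, "z": 0, "rx": 0, "ry": 0, "rz": 0}, {"x": 0.04, "y": 0, "z": 0, "rx": 0, "ry": 0, "rz": 0}, {"x": 0.04, "y": 0, "z": 0, "rx": 0, "ry": 0, "rz": 0}, {"x": 0.04, "y": 0, "z": 0, "rx": 0, "ry": 0, "rz": 0}, {"x": 0.04, "y": 0, "z": 0, "rx": 0, "ry": 0, "rz": 0}, {"x": 0.04, "y": 0, "z": 0, "rx": 0, "ry": 0, "rz": 0}, {"x": 0.04, "y": 0, "z": 0, "rx": 0, "ry": 0, "rz": 0}])

```text
t: 5.5
eef_pos: [520.2, -213.2, 22.1]
tcp_rot: [3.141, -0.0, 2.951]
ft_force: [-0.3, 0.6, 1.3]
opening: 0.611
grip_force: 2.2
```

```bash
cat > chk.py <<'E'
from h import *
import sys
q=np.load('q.npy'); n=sys.argv[1]; snap('wrist',n); s=state(); print(s['t'],s['eef_pos'].round(1),s['ft_force'].round(1),toL(q,s['eef_pos'][:2]).round(1))
c=dict(np.load(f'pics/{n}.npz')); f=210/np.tan(np.radians(c['vfov'])/2); o=-c['R'].T@c['t']
V,U=np.mgrid[150:300,180:420]; a=np.stack([U-c['cx'],V-c['cy']],-1); r=np.hypot(a[...,0],a[...,1])+1e-9; th=r/f; z=c['depth'][150:300,180:420]
p=np.concatenate([a/r[...,None]*(np.tan(th)*z)[...,None],z[...,None]],-1)@c['R']+o
L=(p[...,:2]-q[:2])@np.array([[np.cos(q[2]),-np.sin(q[2])],[np.sin(q[2]),np.cos(q[2])]])
H=p[...,2]; X,Y=L[...,0],L[...,1]
for y0,y1 in [(-45,-25),(-25,-12),(12,40)]:
    m=(z>0)&(Y>y0)&(Y<y1)&(H>28)&(H<54)&(X>-220)&(X<-105); print('face x',(y0,y1),m.sum(),np.median(X[m]).round(1) if m.any() else None)
m=(z>0)&(X>-143)&(X<-118)&(Y>-80)&(Y<-45)&(H>15)&(H<33); print('key top z',np.percentile(H[m],[20,50,80]).round(1) if m.any() else None)
E
python3 chk.py w6
```

```text
5.55 [ 520.1 -213.2   22.1] [-1.7  0.8  0.7] [-130.8  -34. ]
face x (-45, -25) 580 -119.3
face x (-25, -12) 386 -119.3
face x (12, 40) 36 -119.2
key top z [21.7 22.4 23.2]
```

The drawer follows squarely, with its face at -119.3. I'll continue.

>>> step_arm(plan=[{"x": 0.04, "y": 0, "z": 0, "rx": 0, "ry": 0, "rz": 0}, {"x": 0.05, "y": 0, "z": 0, "rx": 0, "ry": 0, "rz": 0}, {"x": 0.05, "y": 0, "z": 0, "rx": 0, "ry": 0, "rz": 0}, {"x": 0.05, "y": 0, "z": 0, "rx": 0, "ry": 0, "rz": 0}, {"x": 0.05, "y": 0, "z": 0, "rx": 0, "ry": 0, "rz": 0}, {"x": 0.05, "y": 0, "z": 0, "rx": 0, "ry": 0, "rz": 0}, {"x": 0.05, "y": 0, "z": 0, "rx": 0, "ry": 0, "rz": 0}, {"x": 0.05, "y": 0, "z": 0, "rx": 0, "ry": 0, "rz": 0}, {"x": 0.05, "y": 0, "z": 0, "rx": 0, "ry": 0, "rz": 0}, {"x": 0.05, "y": 0, "z": 0, "rx": 0, "ry": 0, "rz": 0}])

```text
t: 6.38
eef_pos: [508.2, -210.9, 22.1]
tcp_rot: [3.142, 0.0, 2.951]
ft_force: [-0.1, 1.3, 0.4]
opening: 0.608
grip_force: 2.1
```

```bash
python3 chk.py w7
```

```text
6.4333 [ 508.  -210.9   22.1] [-2.2  1.3  0.8] [-143.1  -34.1]
face x (-45, -25) 585 -131.6
face x (-25, -12) 383 -131.5
face x (12, 40) 35 -131.4
key top z [21.8 22.4 23.1]
```

>>> step_arm(plan=[{"x": 0.05, "y": 0, "z": 0, "rx": 0, "ry": 0, "rz": 0}, {"x": 0.05, "y": 0, "z": 0, "rx": 0, "ry": 0, "rz": 0}, {"x": 0.05, "y": 0, "z": 0, "rx": 0, "ry": 0, "rz": 0}, {"x": 0.05, "y": 0, "z": 0, "rx": 0, "ry": 0, "rz": 0}, {"x": 0.05, "y": 0, "z": 0, "rx": 0, "ry": 0, "rz": 0}, {"x": 0.05, "y": 0, "z": 0, "rx": 0, "ry": 0, "rz": 0}, {"x": 0.05, "y": 0, "z": 0, "rx": 0, "ry": 0, "rz": 0}, {"x": 0.05, "y": 0, "z": 0, "rx": 0, "ry": 0, "rz": 0}, {"x": 0.05, "y": 0, "z": 0, "rx": 0, "ry": 0, "rz": 0}, {"x": 0.05, "y": 0, "z": 0, "rx": 0, "ry": 0, "rz": 0}])

```text
t: 7.27
eef_pos: [495.9, -208.6, 22.1]
tcp_rot: [3.141, 0.0, 2.951]
ft_force: [-1.3, 0.2, 0.5]
opening: 0.606
grip_force: 0.7
```

```bash
python3 chk.py w8
```

```text
7.3167 [ 495.6 -208.4   22.1] [-2.  -0.   1.3] [-155.8  -34. ]
face x (-45, -25) 589 -144.0
face x (-25, -12) 383 -144.0
face x (12, 40) 35 -143.9
key top z [27.2 28.  28.6]
```

>>> step_arm(plan=[{"x": 0.05, "y": 0, "z": 0, "rx": 0, "ry": 0, "rz": 0}, {"x": 0.05, "y": 0, "z": 0, "rx": 0, "ry": 0, "rz": 0}, {"x": 0.05, "y": 0, "z": 0, "rx": 0, "ry": 0, "rz": 0}, {"x": 0.05, "y": 0, "z": 0, "rx": 0, "ry": 0, "rz": 0}, {"x": 0.05, "y": 0, "z": 0, "rx": 0, "ry": 0, "rz": 0}, {"x": 0.05, "y": 0, "z": 0, "rx": 0, "ry": 0, "rz": 0}, {"x": 0.05, "y": 0, "z": 0, "rx": 0, "ry": 0, "rz": 0}, {"x": 0.05, "y": 0, "z": 0, "rx": 0, "ry": 0, "rz": 0}, {"x": 0.05, "y": 0, "z": 0, "rx": 0, "ry": 0, "rz": 0}, {"x": 0.05, "y": 0, "z": 0, "rx": 0, "ry": 0, "rz": 0}])

```text
t: 8.15
eef_pos: [483.6, -206.2, 22.1]
tcp_rot: [3.141, 0.0, 2.951]
ft_force: [-1.0, 0.9, -1.5]
opening: 0.612
grip_force: 0.4
```

```bash
python3 chk.py w9
```

```text
8.2 [ 483.4 -206.1   22.1] [-2.  -0.1  0.4] [-168.2  -34.1]
face x (-45, -25) 577 -156.5
face x (-25, -12) 381 -156.5
face x (12, 40) 34 -156.4
key top z [19.  20.6 22.6]
```

>>> step_arm(plan=[{"x": 0.03, "y": 0, "z": 0, "rx": 0, "ry": 0, "rz": 0}, {"x": 0.03, "y": 0, "z": 0, "rx": 0, "ry": 0, "rz": 0}, {"x": 0.03, "y": 0, "z": 0, "rx": 0, "ry": 0, "rz": 0}, {"x": 0.03, "y": 0, "z": 0, "rx": 0, "ry": 0, "rz": 0}, {"x": 0.03, "y": 0, "z": 0, "rx": 0, "ry": 0, "rz": 0}, {"x": 0.03, "y": 0, "z": 0, "rx": 0, "ry": 0, "rz": 0}, {"x": 0.03, "y": 0, "z": 0, "rx": 0, "ry": 0, "rz": 0}, {"x": 0.03, "y": 0, "z": 0, "rx": 0, "ry": 0, "rz": 0}, {"x": 0.03, "y": 0, "z": 0, "rx": 0, "ry": 0, "rz": 0}, {"x": 0.03, "y": 0, "z": 0, "rx": 0, "ry": 0, "rz": 0}])

```text
t: 9.03
eef_pos: [476.3, -204.8, 22.1]
tcp_rot: [3.142, 0.0, 2.951]
ft_force: [-0.4, -0.1, -0.5]
opening: 0.611
grip_force: 0.0
```

```bash
python3 chk.py w10
```

```text
9.0833 [ 476.2 -204.7   22.1] [-0.2  0.1  0.4] [-175.5  -34.1]
face x (-45, -25) 348 -159.2
face x (-25, -12) 218 -159.2
face x (12, 40) 4 -159.2
key top z None
```

The drawer stopped by itself at -159 and the finger is free. I'll retreat backwards and then up.

>>> step_arm(plan=[{"x": 0.2, "y": 0, "z": 0, "rx": 0, "ry": 0, "rz": 0}, {"x": 0.4, "y": 0, "z": 0, "rx": 0, "ry": 0, "rz": 0}, {"x": 0.4, "y": 0, "z": 0, "rx": 0, "ry": 0, "rz": 0}, {"x": 0.2, "y": 0, "z": -0.3, "rx": 0, "ry": 0, "rz": 0}, {"x": 0, "y": 0, "z": -0.9, "rx": 0, "ry": 0, "rz": 0}, {"x": 0, "y": 0, "z": -1, "rx": 0, "ry": 0, "rz": 0}, {"x": 0, "y": 0, "z": -1, "rx": 0, "ry": 0, "rz": 0}, {"x": 0, "y": 0, "z": -1, "rx": 0, "ry": 0, "rz": 0}, {"x": 0, "y": 0, "z": -1, "rx": 0, "ry": 0, "rz": 0}, {"x": 0, "y": 0, "z": -1, "rx": 0, "ry": 0, "rz": 0}])

```text
t: 9.92
eef_pos: [446.1, -198.8, 178.9]
tcp_rot: [3.142, 0.0, 2.951]
ft_force: [-0.1, 0.2, -0.5]
opening: 0.61
grip_force: 0.0
```

>>> step_arm(plan=[{"x": 0, "y": 0.8, "z": -0.4, "rx": 0, "ry": 0, "rz": 0}, {"x": 0, "y": 0.9, "z": 0, "rx": 0, "ry": 0, "rz": 0}, {"x": 0, "y": 0.9, "z": 0, "rx": 0, "ry": 0, "rz": 0}, {"x": 0, "y": 0.9, "z": 0, "rx": 0, "ry": 0, "rz": 0}, {"x": 0, "y": 0.9, "z": 0, "rx": 0, "ry": 0, "rz": 0}, {"x": 0, "y": 0.9, "z": 0, "rx": 0, "ry": 0, "rz": 0}, {"x": 0, "y": 0.9, "z": 0, "rx": 0, "ry": 0, "rz": 0}, {"x": 0, "y": 0.5, "z": 0, "rx": 0, "ry": 0, "rz": 0}, {"x": 0, "y": 0, "z": 0, "rx": 0, "ry": 0, "rz": 0}, {"x": 0, "y": 0, "z": 0, "rx": 0, "ry": 0, "rz": 0}])

```text
t: 10.75
eef_pos: [478.2, -34.4, 187.5]
tcp_rot: [-3.142, 0.0, 2.952]
ft_force: [0.5, -0.3, 0.1]
opening: 0.603
grip_force: 0.0
```

```bash
python3 - <<'E'
from h import *
a=snap('scene','s11');b=snap('top','t11'); s=state(); print(s['t'],s['eef_pos'],s['ft_force'],np.abs(s['qvel']).max())
i=np.hstack([a['image'][130:350,180:440],b['image'][110:330,190:450]])[:,:,::-1]
cv2.imwrite('pics/m11.png',cv2.resize(np.clip(i*1.4,0,255).astype(np.uint8),(800,338),interpolation=cv2.INTER_CUBIC))
E
```

```text
10.85 [478.31561771 -35.25261939 187.33723993] [ 0.53691531 -0.38226278 -0.32254694] 0.0069162379157683114
```

View pics/m11.png

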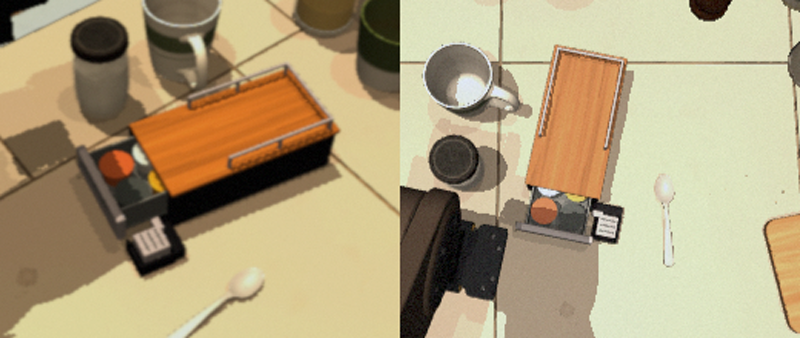

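The drawer stands open about 50 mm with the front row of capsules showing (around crop 120,165). The key is up again, the bystanders have not moved, and the arm is clear.

```bash
python3 -c "
from cell import *
print(job_done())"
```

```text
the job is handed in; nothing more can be done
None
```

The job is handed in: the drawer was caught on the finger and eased about 50 mm open, where it stands by itself with the front row of capsules in view. The mug, sugar jar and spoon were not touched, and the arm is clear of everything.

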